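# Build up a supply stack and hold its control head ready over it

### The arm

A 6-joint arm with a two-finger parallel gripper is mounted at the origin on a cart in front of the work surface, level with it; the furniture and walls round the work are solid. World frame = base frame: x ahead of the robot, y to its left, z up, the work surface at z = 0. Lengths are in mm, angles in degrees, forces in N, time in s.
With the tool pointing down it reaches from about 325 to 775 mm from the base axis. Payload 5.5 kg.
Tool frame: the origin (TCP) lies between the finger pads; the fingertips stand 14 mm ahead of it and the grasp point (between the pads) lies 5 mm behind it; z points along the fingers, y is the line along which they close (so a half turn about z gives the same grasp; the last joint's range is limited). The gripper opens to 88 mm and grips with 3 to 60 N. Pads are 20 mm wide; open, the fingers measure 115 mm over their backs; the gripper's body (75 mm by 178 mm) begins 61 mm behind the grasp point.
Start: joints at [67.97, 5.22, 70.514, -0, 104.267, -3.249], TCP at [193.181, 568.065, 236.631] pointing down, gripper open.
Joint ranges: [-164.24, 164.24], [-49.07, 125.15], [9.68, 141.18], [-86.29, 266.29], [3.28, 154.24], [-151.56, 151.56]. Speed limits (degrees/s): [147.25, 147.25, 172.46, 180, 180, 180].

### API

Orientations are given as a 3x3 rotation matrix whose columns are the frame's x, y, z axes.
In Python, from workcell import env gives the robot as it stands.
- The arm moves only by the tool play_rows, never from a script. Its argument "series" is a list of rows, each an object with "dp": the shift along the tool's x, y, z normalised to -1 to 1, where 1 is 0.6 m, a list of three; "turn": the turn about the tool's z normalised to -1 to 1, where 1 is 90 degrees. In form: [{"dp": [tx, ty, tz], "turn": turn}, ...]. A call has 1 to 20 rows; each row is the pose to reach, as a shift and turn from the pose commanded when the call began, along the tool's axes at that moment; what a row does not reach only later rows make up. A row lasts 1/12 s, in which the tool goes at most 41.7 mm and 7.16 degrees, less where a joint would pass 70% of its speed; a pose out of reach is approached as far as the arm can. A call with a number of a shift or a turn outside -1 to 1 is refused whole. A call with a gripper value outside its range is refused whole. "grip" is the finger opening in mm, from 0 to 87.8, set as the call begins (left out, the last holds). The fingers move at their own pace and stop on an object; "force" is the grip in N (left out, the last holds). Time passes only in rows, so rows that repeat a pose let the fingers close. It gives the time, the measured TCP pose, the force, the opening and the grip force at its end, in the units of the state.
- env.state(): the state, without advancing time (a new reading comes with each control period).
- env.grab_frame(name): name is "side" or "top"; returns a dict with "frame" (420x560x3 uint8, red, green, blue), "depth" (420x560 float32, mm along the optical axis (not along the pixel's ray), 0 where there is no reading), "K" (3x3 intrinsics, pixels), "k1" (the pictures are not rectified: a ray, as slopes to the right and down, at radius r is drawn at 1 + k1 r^2 times it, then the intrinsics apply), "camera_from_world" (4x4, takes a point from world to camera coordinates). Camera axes: x right, y up, looking along -z (the intrinsics and any distortion apply to the point x, -y, -z); pixel columns grow to the right and rows downward; lengths in mm; the calibration is good to about 2 mm. A picture is of the moment at which its call begins.
- env.job_done(): hands the job in; it is judged then, once.
The state is a dict: "t": time; "q": joint angles; "dq": joint speeds; "joint_torque": joint torques, N m; "tool_pos": TCP position; "ee_rot": TCP orientation; "ft_force": force on the tool from outside, world axes, zero at the start; "moment": the same for the moment, N m; "opening": opening from 0.0 (shut) to 1.0 (fully open); "gripper_force": force on a finger pad.
Only numpy, scipy, OpenCV 4.12 (cv2) and the standard library are available. Lean on these libraries where they do the work, as an engineer would, in place of code of your own. Each camera call takes 0.05 s, during which the arm holds its last target. There are 200 camera calls.

### The job

Assemble the modular supply: seat one of the two aluminium power modules in the rim of the dock and the other squarely on top of it, feet inside the rim, every blue front facing the same way as the dock's blue front edge; set them down, do not drop them, and let go. Then bring the black control head over and finish while still holding it level and lined up just above the top module, front the same way, about a finger's breadth (10 to 15 mm) of air under its feet, so that I can plug in its ribbon lead before it goes down; the head must not touch the stack at any time. Carry everything over the flux bottle, swab jar and small carton without knocking them.

Things in the scene. Friction and masses are not known exactly. Their poses are not given: they have to be found in the camera images.
- dock: fixed grey base unit of the stack, 156 x 74, 12 high (sizes in mm throughout). Origin: bench level under the centre of the seat; z up; blue front edge at its -x end (x = -62). Behind the seat stands an inlet housing with a red rocker switch (x = 62 to 92, 62 wide, top at z = 30, switch to 34).
- dock_seat (a point): centre of the seat's floor, 12 above the bench; axes as the dock. Round it an aluminium rim, 96 x 56 outside, 90 x 50 inside, 4.5 high, like the rim on each module's lid: it takes the four feet of a case, x along x, with 2 of play each way. A seated case's origin lies here.
- module_a: one of two identical bare-aluminium power modules: closed case, 0.3 kg, 96 long (x) x 56 wide (y) x 47.5 high, loose on the blue mat. Origin: underside centre, at the bottom of its feet; z up; blue front panel at its -x end. Sides flat from z = 5 to 47: grip across the width. Lid at z = 43 inside a rim (see dock_seat): cases stack at a pitch of 43.
- module_b: one of two identical bare-aluminium power modules: closed case, 0.3 kg, 96 long (x) x 56 wide (y) x 47.5 high, loose on the blue mat. Origin: underside centre, at the bottom of its feet; z up; blue front panel at its -x end. Sides flat from z = 5 to 47: grip across the width. Lid at z = 43 inside a rim (see dock_seat): cases stack at a pitch of 43.
- module_a_front (a point): centre of the blue front panel of module_a, 48 along -x from its origin and 24 up. Four domed rubber feet carry each case: ball-shaped, 12 across, standing out 5, centres at x +-37, y +-17.
- module_b_front (a point): centre of the blue front panel of module_b, 48 along -x from its origin and 24 up. Four domed rubber feet carry each case: ball-shaped, 12 across, standing out 5, centres at x +-37, y +-17.
- control_head: black control head: closed case, 0.26 kg, 96 long (x) x 56 wide (y) x 47 high, feet as the modules', top plain. Origin: underside centre, at the bottom of its feet; z up; blue front at its -x end. Sides flat from z = 8 to 44: grip across the width. Seated, its origin would be 43 above the top module's; hold it 10 to 15 higher. Loose on the mat (3 thick).
- control_head_front (a point): centre of the blue front panel of the control head, 48 along -x from its origin and 24 up. A display, keys and a grey knob that juts out 11 are on it.
- flux_bottle: white bottle with red cap and needle, 34 across, 114 high. Origin: underside centre. Loose on the bench, between the cases and the dock.
- swab_jar: clear jar of white swabs, 51 across, 84 high with the swabs. Origin: underside centre. Loose on the bench, between the cases and the dock.
- carton: small closed cream carton with a red band, 44 x 64, 26 high. Origin: underside centre. Loose on the bench, between the cases and the dock.

How it is judged:
By the outcome, as a careful person would: the job done as asked, in the order asked, and still so for the second after the job is handed in, while the arm keeps its last pose, push and grip.
It also fails if it takes over 72 s, if anything falls off the work surface, if the arm or the gripper's body presses on something with over 40 N, if the wrist force passes 120 N, or if a joint passes its speed limit or range.

## Working session

There is one attempt and no reset: what is moved stays moved. The work goes in short steps, Python scripts to look and compute and a tool call to move; the robot and the scene stay as the last step left them, time stands still between calls to the robot, and variables do not carry over. Pictures are saved under pics/ and viewed, at most 10 in all, crops included, and the job is handed in when it is done.

Besides the shell and the picture viewer there is one more tool, called as name([rows], argument=value, ...), one row to a line, values as JSON. play_rows: Moves the arm, as the interface text tells. Scaled input: -1 to 1 covers 0.6 m each way for a shift and 90 degrees each way for a turn. Its arguments: {"type":"object","properties":{"series":{"type":"array"},"grip":{"type":"number"},"force":{"type":"number"}},"required":["series"]}

```bash
mkdir -p pics; ls
cat > h.py <<'E'
import numpy as np,cv2
from workcell import env
def grab(n):
    f=env.grab_frame(n); cv2.imwrite
    return f
def world(f,dm=None):
    d=f["depth"] if dm is None else dm
    K=np.array(f["K"]);k1=f["k1"];h,w=d.shape
    u,v=np.meshgrid(np.arange(w),np.arange(h))
    x=(u-K[0,2])/K[0,0];y=(v-K[1,2])/K[1,1]
    a,b=x.copy(),y.copy()
    for _ in range(10):
        s=1+k1*(a*a+b*b);a=x/s;b=y/s
    P=np.stack([a*d,-b*d,-d,np.ones_like(d)],-1)
    T=np.linalg.inv(np.array(f["camera_from_world"]))
    return (P@T.T)[...,:3]
E
python3 - <<'E'
from h import *
s=env.state();print(s["t"],s["tool_pos"],np.round(s["ee_rot"],3),s["ft_force"],s["opening"])
for n in("top","side"):
    f=env.grab_frame(n);cv2.imwrite(f"pics/{n}0.png",f["frame"][...,::-1])
    T=np.linalg.inv(f["camera_from_world"]);print(n,np.round(T,2),f["K"],f["k1"])
    np.savez(f"{n}0.npz",**f)
E
```

```text
pics
0.0 [193.06923576 567.81179404 235.51538594] [[-0.947  0.322 -0.001]
 [ 0.322  0.947 -0.002]
 [ 0.    -0.002 -1.   ]] [ 0.13194659 -0.20586426  0.03428238] 0.9993274120856889
top [[-2.00000e-02  9.90000e-01 -1.70000e-01  3.65610e+02]
 [-1.00000e+00 -2.00000e-02 -1.00000e-02 -7.93200e+01]
 [-1.00000e-02  1.70000e-01  9.90000e-01  1.02071e+03]
 [ 0.00000e+00  0.00000e+00  0.00000e+00  1.00000e+00]] [[400.20807547   0.         274.8147772 ]
 [  0.         400.20807547 212.37978856]
 [  0.           0.           1.        ]] -0.021135010436756977
side [[ 9.8000e-01  1.3000e-01 -1.5000e-01  3.6473e+02]
 [-2.0000e-01  6.1000e-01 -7.6000e-01 -8.4762e+02]
 [-0.0000e+00  7.8000e-01  6.3000e-01  6.9924e+02]
 [ 0.0000e+00  0.0000e+00  0.0000e+00  1.0000e+00]] [[427.57608604   0.         283.27717129]
 [  0.         427.57608604 212.47409576]
 [  0.           0.           1.        ]] -0.07586249855451774
```

View pics/top0.png

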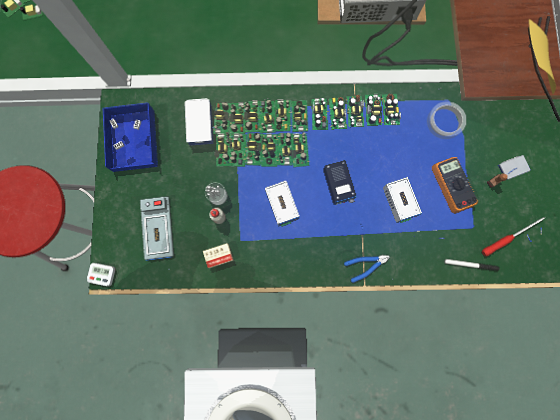

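View pics/side0.png

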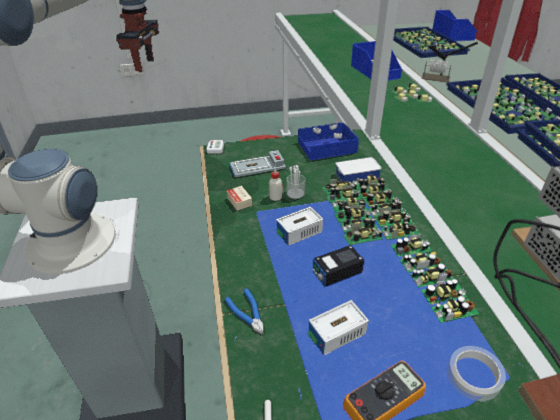

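The top view shows the dock at about (157,228), its rocker housing at the top. The modules are at (281,203) and (404,199), and the head is at (341,183). The bottle (217,214), jar (215,193) and carton (217,256) lie between the cases and the dock. The side view shows the same scene, with the fronts towards the robot or the camera still to be confirmed.

Run:
```python
from h import *
f=dict(np.load("top0.npz"));W=world(f);np.save("W.npy",W)
img=f["frame"]
# height slices -> components
for nm,(u0,u1,v0,v1),(z0,z1) in [("dock",(135,180,190,265),(7,14)),("dockhousing",(135,180,190,265),(22,40)),("A",(255,310,170,235),(40,60)),("B",(380,430,170,230),(40,60)),("head",(320,365,150,215),(42,60)),("bottle",(205,235,200,230),(60,130)),("jar",(200,232,175,210),(40,100)),("carton",(195,240,238,275),(18,40))]:
    m=np.zeros(img.shape[:2],bool);m[v0:v1,u0:u1]=1
    z=W[...,2];m&=(z>z0)&(z<z1)
    P=W[m]
    if len(P)<5: print(nm,len(P));continue
    r=cv2.minAreaRect(P[:,:2].astype(np.float32))
    print(nm,len(P),np.round(r[0],1),np.round(r[1],1),round(r[2],1),"z",np.percentile(P[:,2],[5,50,95,100]).round(1))
z=W[...,2];print("bench",np.median(z[270:280,250:330]),"mat",np.median(z[210:225,325:365]))
c=cv2.resize(img[145:275,130:440],None,fx=2.58,fy=2.58,interpolation=cv2.INTER_CUBIC)
c2=cv2.resize(dict(np.load("side0.npz"))["frame"][140:360,200:400],None,fx=2.7,fy=2.7,interpolation=cv2.INTER_CUBIC)
cv2.imwrite("pics/c1.png",c[...,::-1]);cv2.imwrite("pics/c2.png",c2[...,::-1])
```

```text
dock 1183 [501.6 235.1] [157.2  72.5] 6.2 z [ 8.1 11.  13.5 14. ]
dockhousing 287 [561.9 241.9] [31.1 60.7] 6.4 z [25.1 29.3 33.1 36.2]
A 890 [555.7 -86.5] [98.2 56.2] 18.8 z [42.5 45.9 50.6 53.2]
B 936 [ 559.3 -388.8] [97.8 58.3] 17.1 z [42.6 46.2 51.  54.6]
head 875 [ 607.8 -232.7] [99.5 57.2] 14.8 z [46.  49.3 52.2 54.9]
bottle 72 [526.6  74.8] [22.8 18.8] 44.7 z [ 61.1  78.6  88.8 102.2]
jar 171 [575.9  75.6] [70.8 49.9] 29.1 z [42.2 51.4 82.6 85.7]
carton 465 [428.7  76.4] [44.3 64.4] 16.9 z [22.4 25.5 28.3 31.2]
bench -0.5270177829594331 mat 2.6070103518403016
```

View pics/c1.png

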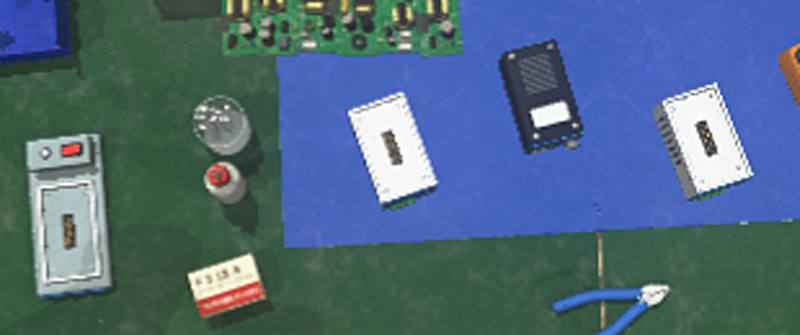

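View pics/c2.png

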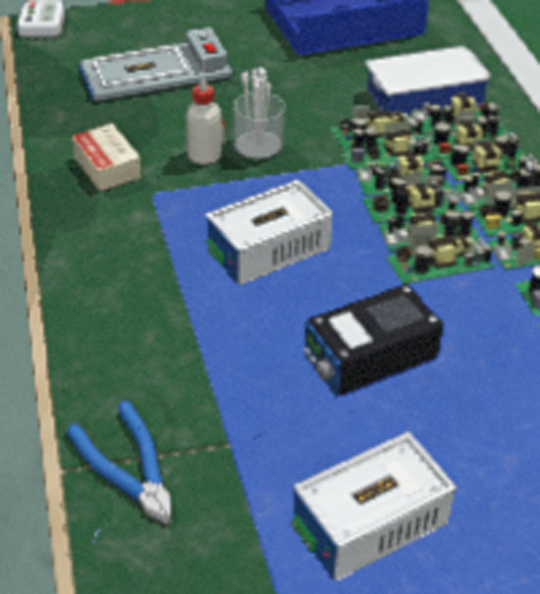

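All the blue fronts point towards the robot (-x). In the enlarged top crop the dock front is the bottom edge at about (75,293), A's front is at (405,200), the head's knob is at (572,145) and B's front is at (722,190). Next I'll cross-check the poses with the side camera.

```bash
cat >> h.py <<'E'
def rect(W,c,r,z0,z1,yaw,erode=False):
    m=(np.hypot(W[...,0]-c[0],W[...,1]-c[1])<r)&(W[...,2]>z0)&(W[...,2]<z1)
    n,l,st,_=cv2.connectedComponentsWithStats(m.astype(np.uint8))
    if n<2: return None
    P=W[l==1+np.argmax(st[1:,4])][:,:2].astype(np.float32)
    R=cv2.minAreaRect(P);a=R[2]
    s=R[1]
    best=min([(abs((a+k*90-yaw+180)%360-180),a+k*90,s if k%2==0 else s[::-1]) for k in range(-2,4)],key=lambda t:t[0])
    return np.round(R[0],1),np.round(best[1],1),np.round(best[2],1),np.round(P.mean(0),1),len(P)
E
python3 - <<'E'
from h import *
for n in("top","side"):
    W=world(dict(np.load(n+"0.npz")))
    for nm,c,r,z0,z1,y in [("dock",(501,235),95,7,16,6),("hous",(562,242),45,22,32,96),("A",(556,-86),70,42,54,18),("B",(559,-389),70,42,54,17),("head",(608,-233),70,44,55,15),("carton",(429,76),50,20,32,17),("cap",(526,75),30,75,130,0)]:
        print(n,nm,rect(W,c,r,z0,z1,y))
E
```

```text
top dock (array([501.6, 235.1]), np.float64(6.2), array([157.2,  72.5]), array([487.9, 232. ], dtype=float32), 1323)
top hous (array([561.9, 241.9]), np.float64(96.4), array([60.7, 31.1]), array([561. , 240.6], dtype=float32), 250)
top A (array([555.7, -86.5]), np.float64(18.8), array([98.2, 56.2]), array([555.7, -86.4], dtype=float32), 866)
top B (array([ 559.3, -388.9]), np.float64(17.1), array([97.8, 58. ]), array([ 559.1, -388.8], dtype=float32), 907)
top head (array([ 608.1, -232.7]), np.float64(14.8), array([98.9, 57.2]), array([ 606.9, -232.3], dtype=float32), 865)
top carton (array([428.6,  76.5]), np.float64(16.8), array([44.3, 64.2]), array([428.3,  76.1], dtype=float32), 462)
top cap (array([527.8,  76. ]), np.float64(44.1), array([19.4, 15.2]), array([527.1,  75.5], dtype=float32), 50)
side dock (array([486.4, 231.9]), np.float64(5.0), array([125.2,  78. ]), array([485.5, 229.7], dtype=float32), 565)
side hous (array([561.4, 240.9]), np.float64(96.0), array([63.6, 29.8]), array([561.1, 238.1], dtype=float32), 124)
side A (array([556.7, -86.8]), np.float64(18.9), array([100.6,  60.4]), array([555.6, -87.4], dtype=float32), 708)
side B (array([ 558.8, -388.4]), np.float64(17.8), array([99.8, 57.1]), array([ 558.6, -389. ], dtype=float32), 1396)
side head (array([ 608.2, -234.5]), np.float64(13.7), array([99. , 58.5]), array([ 606.5, -236.2], dtype=float32), 883)
side carton (array([429.1,  74.4]), np.float64(16.3), array([45. , 67.9]), array([428.7,  72.2], dtype=float32), 271)
side cap (array([526.4,  73.1]), np.float64(-20.2), array([18.6, 16.7]), array([527.1,  73.3], dtype=float32), 43)
```

```bash
cat > calc.py <<'E'
import sys
from h import *
# args: x y z psi(tool y axis heading) ; one waypoint
def calc(x,y,z,psi):
    s=env.state();R=np.array(s["ee_rot"]);p=np.array(s["tool_pos"])
    cur=np.degrees(np.arctan2(R[1,1],R[0,1]))
    t=-((psi-cur+180)%360-180)
    print("t",round(s["t"],2),"p",p.round(1),"psi",round(cur,2),"q6",round(s["q"][5],1),"op",round(s["opening"],3),"gf",round(s["gripper_force"],1),"F",np.round(s["ft_force"],1))
    print("dp",np.round(R.T@(np.array([x,y,z])-p)/600,4),"turn",round(t/90,4))
a=list(map(float,sys.argv[1:]))
for i in range(0,len(a),4): calc(*a[i:i+4])
E
python3 calc.py 556 -86.6 200 108.8
```

```text
t 0.1 p [193.1 567.8 235.7] psi 71.22 q6 -3.2 op 0.999 gf 0.0 F [-0.4 -0.5  0.9]
dp [-0.9238 -0.8378  0.0608] turn -0.4176
```

play_rows([
  {"dp":[-0.462,-0.419,0.03],"turn":-0.209},
  {"dp":[-0.462,-0.419,0.03],"turn":-0.209},
  {"dp":[-0.462,-0.419,0.03],"turn":-0.209},
  {"dp":[-0.462,-0.419,0.03],"turn":-0.209},
  {"dp":[-0.462,-0.419,0.03],"turn":-0.209},
  {"dp":[-0.9238,-0.8378,0.06],"turn":-0.4176},
  {"dp":[-0.9238,-0.8378,0.06],"turn":-0.4176},
  {"dp":[-0.9238,-0.8378,0.06],"turn":-0.4176},
  {"dp":[-0.9238,-0.8378,0.06],"turn":-0.4176},
  {"dp":[-0.9238,-0.8378,0.06],"turn":-0.4176},
  {"dp":[-0.9238,-0.8378,0.06],"turn":-0.4176},
  {"dp":[-0.9238,-0.8378,0.06],"turn":-0.4176},
  {"dp":[-0.9238,-0.8378,0.06],"turn":-0.4176},
  {"dp":[-0.9238,-0.8378,0.06],"turn":-0.4176},
  {"dp":[-0.9238,-0.8378,0.06],"turn":-0.4176},
  {"dp":[-0.9238,-0.8378,0.06],"turn":-0.4176},
  {"dp":[-0.9238,-0.8378,0.06],"turn":-0.4176},
  {"dp":[-0.9238,-0.8378,0.06],"turn":-0.4176},
  {"dp":[-0.9238,-0.8378,0.06],"turn":-0.4176},
  {"dp":[-0.9238,-0.8378,0.06],"turn":-0.4176},
], grip=87.8)

```text
t: 1.77
tool_pos: [556.5, -89.2, 198.8]
ee_rot: [[-0.948, -0.318, -0.003], [-0.318, 0.948, 0.0], [0.003, 0.001, -1.0]]
ft_force: [-0.1, 0.6, -0.2]
opening: 1.005
gripper_force: 0.0
```

```bash
python3 calc.py 556 -86.6 29 108.8
```

```text
t 1.77 p [556.5 -89.2 198.8] psi 108.56 q6 -121.1 op 1.005 gf 0.0 F [-0.1  0.6 -0.2]
dp [-0.0014  0.0041  0.283 ] turn -0.0026
```

play_rows([
  {"dp":[0,0,0.03],"turn":0},
  {"dp":[-0.001,0.002,0.07],"turn":0},
  {"dp":[-0.001,0.002,0.11],"turn":-0.002},
  {"dp":[-0.001,0.002,0.15],"turn":-0.002},
  {"dp":[-0.001,0.002,0.19],"turn":-0.002},
  {"dp":[-0.001,0.002,0.22],"turn":-0.002},
  {"dp":[-0.001,0.002,0.22],"turn":-0.002},
  {"dp":[-0.001,0.002,0.22],"turn":-0.002},
])

```text
t: 2.43
tool_pos: [555.3, -83.5, 68.0]
ee_rot: [[-0.945, -0.326, -0.002], [-0.326, 0.945, 0.001], [0.002, 0.002, -1.0]]
ft_force: [0.0, -0.9, 1.4]
opening: 0.997
gripper_force: 0.0
```

```bash
python3 calc.py 556 -86.6 29 108.8
python3 - <<'E'
from h import *
s=env.state();print(np.round(s["dq"],2))
E
```

```text
t 2.43 p [555.3 -83.5  68. ] psi 109.06 q6 -121.1 op 0.997 gf 0.0 F [ 0.  -0.9  1.4]
dp [ 0.0004 -0.0053  0.065 ] turn 0.0028
[-0.4  -1.1  -3.15 -0.2   0.21 -0.16]
```

play_rows([
  {"dp":[0,-0.002,0.02],"turn":0},
  {"dp":[0,-0.002,0.04],"turn":0},
  {"dp":[0,-0.002,0.06],"turn":0},
  {"dp":[0,-0.0025,0.066],"turn":0},
  {"dp":[0,-0.0025,0.066],"turn":0},
  {"dp":[0,-0.0025,0.066],"turn":0},
  {"dp":[0,-0.0025,0.066],"turn":0},
  {"dp":[0,-0.0025,0.066],"turn":0},
])

```text
t: 3.1
tool_pos: [557.2, -86.5, 29.8]
ee_rot: [[-0.946, -0.325, 0.001], [-0.325, 0.946, -0.0], [-0.001, -0.001, -1.0]]
ft_force: [0.1, 0.1, -0.3]
opening: 1.0
gripper_force: 0.0
```

```bash
python3 calc.py 556 -86.6 29 108.8
```

```text
t 3.1 p [557.2 -86.5  29.8] psi 108.97 q6 -121.3 op 1.0 gf 0.0 F [ 0.1  0.1 -0.3]
dp [0.002  0.0006 0.0013] turn 0.0019
```

play_rows([
  {"dp":[0,0,0],"turn":0},
  {"dp":[0,0,0],"turn":0},
  {"dp":[0,0,0],"turn":0},
  {"dp":[0,0,0],"turn":0},
  {"dp":[0,0,0],"turn":0},
  {"dp":[0,0,0],"turn":0},
  {"dp":[0,0,0],"turn":0},
  {"dp":[0,0,0],"turn":0},
  {"dp":[0,0,0],"turn":0},
  {"dp":[0,0,0],"turn":0},
], grip=45, force=30)

```text
t: 3.93
tool_pos: [556.8, -86.3, 29.1]
ee_rot: [[-0.946, -0.325, 0.0], [-0.325, 0.946, 0.0], [-0.0, 0.0, -1.0]]
ft_force: [-0.1, 0.7, 1.2]
opening: 0.639
gripper_force: 30.0
```

```bash
python3 calc.py 556 -86.6 190 108.8
```

```text
t 3.93 p [556.8 -86.3  29.1] psi 108.98 q6 -121.3 op 0.639 gf 30.0 F [-0.1  0.7  1.2]
dp [ 0.0014  0.     -0.2682] turn 0.0021
```

play_rows([
  {"dp":[0,0,-0.006],"turn":0},
  {"dp":[0,0,-0.02],"turn":0},
  {"dp":[0,0,-0.045],"turn":0},
  {"dp":[0,0,-0.08],"turn":0},
  {"dp":[0,0,-0.12],"turn":0},
  {"dp":[0,0,-0.16],"turn":0},
  {"dp":[0,0,-0.2],"turn":0},
  {"dp":[0,0,-0.235],"turn":0},
  {"dp":[0,0,-0.255],"turn":0},
  {"dp":[0,0,-0.268],"turn":0},
  {"dp":[0,0,-0.268],"turn":0},
])

```text
t: 4.85
tool_pos: [557.3, -86.6, 191.6]
ee_rot: [[-0.946, -0.325, 0.003], [-0.325, 0.946, -0.001], [-0.002, -0.001, -1.0]]
ft_force: [-0.7, 0.6, -2.8]
opening: 0.636
gripper_force: 30.0
```

```bash
python3 calc.py 485.6 233.2 190 96.3
```

```text
t 4.85 p [557.3 -86.6 191.6] psi 108.98 q6 -121.3 op 0.636 gf 30.0 F [-0.7  0.6 -2.8]
dp [-0.0603  0.5428  0.002 ] turn 0.1409
```

play_rows([
  {"dp":[-0.0012,0.011,0],"turn":0.003},
  {"dp":[-0.004,0.038,0],"turn":0.01},
  {"dp":[-0.009,0.08,0],"turn":0.02},
  {"dp":[-0.014,0.13,0],"turn":0.034},
  {"dp":[-0.02,0.18,0],"turn":0.047},
  {"dp":[-0.026,0.23,0],"turn":0.06},
  {"dp":[-0.031,0.28,0],"turn":0.073},
  {"dp":[-0.037,0.33,0],"turn":0.086},
  {"dp":[-0.042,0.38,0],"turn":0.1},
  {"dp":[-0.048,0.43,0],"turn":0.112},
  {"dp":[-0.053,0.475,0],"turn":0.125},
  {"dp":[-0.057,0.51,0],"turn":0.134},
  {"dp":[-0.059,0.532,0],"turn":0.139},
  {"dp":[-0.06,0.543,0],"turn":0.141},
  {"dp":[-0.06,0.543,0],"turn":0.141},
  {"dp":[-0.06,0.543,0],"turn":0.141},
])

```text
t: 6.18
tool_pos: [484.4, 233.1, 188.7]
ee_rot: [[-0.994, -0.11, -0.002], [-0.11, 0.994, -0.001], [0.002, -0.001, -1.0]]
ft_force: [0.3, -0.0, -3.2]
opening: 0.635
gripper_force: 30.0
```

```bash
python3 calc.py 486.4 233.2 80 96.3
```

```text
t 6.18 p [484.4 233.1 188.7] psi 96.33 q6 -74.2 op 0.635 gf 30.0 F [ 0.3 -0.  -3.2]
dp [-3.600e-03 -1.000e-04  1.811e-01] turn 0.0003
```

play_rows([
  {"dp":[-0.001,0,0.01],"turn":0},
  {"dp":[-0.002,0,0.035],"turn":0},
  {"dp":[-0.003,0,0.07],"turn":0},
  {"dp":[-0.003,0,0.11],"turn":0},
  {"dp":[-0.003,0,0.15],"turn":0},
  {"dp":[-0.003,0,0.185],"turn":0},
  {"dp":[-0.003,0,0.203],"turn":0},
  {"dp":[-0.003,0,0.211],"turn":0},
  {"dp":[-0.003,0,0.211],"turn":0},
  {"dp":[-0.003,0,0.211],"turn":0},
  {"dp":[-0.003,0,0.211],"turn":0},
  {"dp":[-0.003,0,0.211],"turn":0},
])

```text
t: 7.18
tool_pos: [487.5, 233.9, 65.0]
ee_rot: [[-0.994, -0.11, 0.003], [-0.11, 0.994, 0.001], [-0.003, 0.001, -1.0]]
ft_force: [0.1, -0.1, -2.4]
opening: 0.632
gripper_force: 30.0
```

```bash
python3 calc.py 486.4 233.2 38 96.3
python3 - <<'E'
from h import *
ims=[]
for n in("top","side"):
    f=env.grab_frame(n);np.savez(n+"1.npz",**f)
    im=f["frame"]
    c=im[170:290,110:210] if n=="top" else im[120:200,210:310]
    ims.append(cv2.resize(c,(400,c.shape[0]*4),interpolation=cv2.INTER_CUBIC))
    W=world(f)
    print(n,"case",rect(W,(486,233),75,60,95,6))
    print(n,"plate",rect(W,(501,235),110,7,16,6),"hous",rect(W,(562,242),45,22,34,96))
h=max(i.shape[0] for i in ims)
ims=[cv2.copyMakeBorder(i,0,h-i.shape[0],0,0,cv2.BORDER_CONSTANT) for i in ims]
cv2.imwrite("pics/h1.png",np.hstack(ims)[...,::-1])
E
```

```text
t 7.18 p [487.5 233.9  65. ] psi 96.29 q6 -74.3 op 0.632 gf 30.0 F [ 0.1 -0.1 -2.4]
dp [ 0.0021 -0.0009  0.045 ] turn -0.0001
top case (array([452.7, 226.4]), np.float64(8.1), array([36. , 55.8]), array([451.6, 226.2], dtype=float32), 343)
top plate (array([450.8, 229.9]), np.float64(5.9), array([54.9, 71.9]), array([441.9, 217.8], dtype=float32), 263) hous (array([562.8, 240.6]), np.float64(96.9), array([57.8, 28.8]), array([564. , 237.6], dtype=float32), 217)
side case (array([485.6, 222.8]), np.float64(-12.7), array([109.6,  66.7]), array([481.3, 215.6], dtype=float32), 491)
side plate (array([485.8, 229.8]), np.float64(3.4), array([126.2,  75.7]), array([484.6, 224.6], dtype=float32), 491) hous (array([561.2, 240.6]), np.float64(96.1), array([63.2, 29.7]), array([561.5, 235.9], dtype=float32), 124)
```

View pics/h1.png

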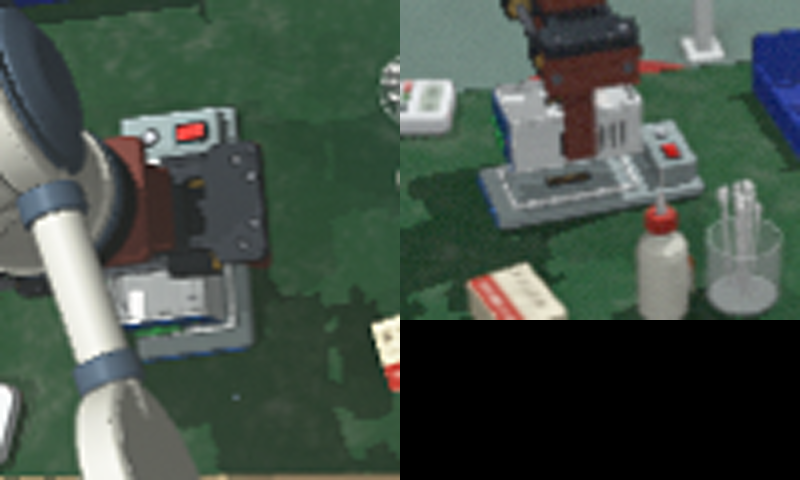

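The top view shows the case over the dock, with its lid corner at about (222,312) in the zoom and the dock's rim just outside it. The side view shows it level above the seat. I'll compare the visible edges numerically, using the same edge estimator as on the initial image.

```bash
cat >> h.py <<'E'
def edges(W,c,yaw,z0,z1,L=48,B=28,tag=""):
    """medians of the boundary offsets in case frame: front(-x), back, right(-y), left(+y)"""
    a=np.radians(yaw);d=W[...,:2]-np.array(c)
    u=d[...,0]*np.cos(a)+d[...,1]*np.sin(a);v=-d[...,0]*np.sin(a)+d[...,1]*np.cos(a)
    m=(W[...,2]>z0)&(W[...,2]<z1)&(abs(u)<L+14)&(abs(v)<B+14)
    out=[]
    for p,q,lim in((u,v,B),(v,u,L)):
        for sg in(-1,1):
            e=[]
            for k in np.arange(-lim+6,lim-6,4.):
                s=m&(q>=k)&(q<k+4)
                if s.sum()>3: e.append((p[s]*sg).max()*sg)
            out.append((round(float(np.median(e)),1),len(e),round(float(np.std(e)),1)) if e else None)
    print(tag,"front,back,right,left",out)
E
python3 - <<'E'
from h import *
W0=world(dict(np.load("top0.npz")));W1=world(dict(np.load("top1.npz")))
S0=world(dict(np.load("side0.npz")));S1=world(dict(np.load("side1.npz")))
edges(W0,(556,-86.6),18.8,42,58,tag="A0 top");edges(S0,(556,-86.6),18.8,42,58,tag="A0 side")
c=(487.5-.8,233.9-.1)
edges(W1,c,6.3,76,95,tag="A1 top");edges(S1,c,6.3,76,95,tag="A1 side")
edges(W0,(501.5,235),6.3,7,17,78,37,tag="dock top");edges(S0,(501.5,235),6.3,7,17,78,37,tag="dock side")
edges(W0,(562.1,241.7),6.3,22,40,15,31,tag="hous top");edges(S0,(562.1,241.7),6.3,22,40,15,31,tag="hous side")
E
```

```text
A0 top front,back,right,left [(-48.7, 11, 0.6), (48.2, 11, 0.5), (-26.9, 21, 0.7), (27.7, 21, 0.7)]
A0 side front,back,right,left [(-49.2, 11, 0.3), (48.9, 11, 1.2), (-28.6, 21, 0.7), (27.2, 21, 1.3)]
A1 top front,back,right,left [(-48.1, 11, 1.1), (-18.5, 11, 26.5), (-30.3, 6, 7.8), (23.7, 6, 1.0)]
A1 side front,back,right,left [(-47.6, 11, 2.9), (45.2, 11, 30.3), (-31.1, 20, 5.0), (4.0, 20, 23.6)]
dock top front,back,right,left [(-77.5, 16, 1.1), (46.0, 16, 10.8), (-34.9, 34, 0.9), (34.3, 34, 18.1)]
dock side front,back,right,left [(-75.6, 16, 3.3), (46.4, 16, 11.5), (-36.1, 35, 2.6), (28.2, 35, 20.2)]
hous top front,back,right,left [(-14.9, 13, 0.5), (13.7, 13, 0.9), (-29.1, 5, 0.5), (29.5, 5, 0.9)]
hous side front,back,right,left [(-13.4, 13, 2.1), (11.4, 13, 2.8), (-31.7, 5, 0.6), (28.9, 5, 1.0)]
```

Run:
```python
from h import *
a=dict(np.load("top1.npz"));b=dict(np.load("side1.npz"))
W=world(a)
m=(W[...,2]>70)&(W[...,2]<100);m[:240]=0;m[262:]=0;m[:,:138]=0;m[:,168:]=0
print("lid z",np.percentile(W[m][:,2],[10,50,90]))
A=cv2.resize(a["frame"][232:264,134:178],None,fx=9,fy=9,interpolation=cv2.INTER_CUBIC)
B=cv2.resize(b["frame"][138:180,226:276],None,fx=8,fy=8,interpolation=cv2.INTER_CUBIC)
h=max(A.shape[0],B.shape[0]);p=lambda i:cv2.copyMakeBorder(i,0,h-i.shape[0],0,0,cv2.BORDER_CONSTANT)
cv2.imwrite("pics/z1.png",np.hstack([p(A),p(B)])[...,::-1])
```

```text
lid z [77.87937045 81.11399144 84.48868912]
```

View pics/z1.png

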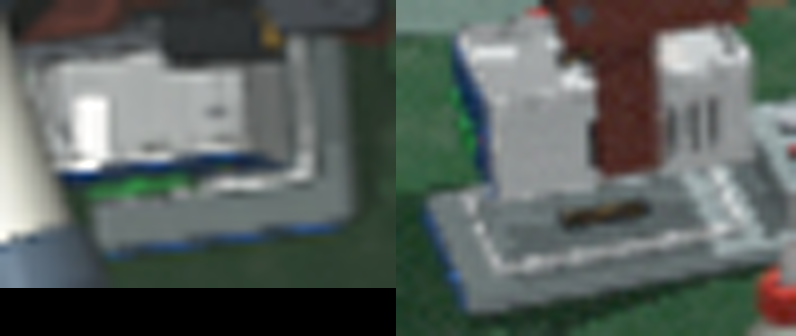

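```bash
cat >> h.py <<'E'
def ray(f,uv,z):
    K=np.array(f["K"]);k1=float(f["k1"])
    x,y=cv2.undistortPoints(np.array([[uv]],float),K,np.array([k1,0,0,0.]))[0,0]
    T=np.linalg.inv(f["camera_from_world"]);d=T[:3,:3]@[x,-y,-1];o=T[:3,3]
    return o+d*(z-o[2])/d[2]
E
python3 - <<'E'
from h import *
a=dict(np.load("top1.npz"));b=dict(np.load("side1.npz"))
o=np.array([485.6,233.2]);th=np.radians(6.3);R=np.array([[np.cos(th),np.sin(th)],[-np.sin(th),np.cos(th)]])
for t,f,uv,z in [("top lid FR",a,(160.7,248.4),86.5),("top rim FR",a,(168.1,251.6),16.5),("side mod FR bottom",b,(238.2,161.2),44),("side rim FR",b,(238.5,171.5),16.5),("side mod BR",b,(270,156.9),44),("side rim BR",b,(268.5,166.9),16.5)]:
    print(t,(R@(ray(f,uv,z)[:2]-o)).round(1), "expect -+48,-28")
E
```

```text
top lid FR [-46.  -29.3] expect -+48,-28
top rim FR [-48.4 -27.1] expect -+48,-28
side mod FR bottom [-43.4 -19.9] expect -+48,-28
side rim FR [-47.1 -31.4] expect -+48,-28
side mod BR [ 50.3 -26.2] expect -+48,-28
side rim BR [ 42.4 -35.2] expect -+48,-28
```

play_rows([
  {"dp":[0.0015,0.002,0.01],"turn":0},
  {"dp":[0.0015,0.002,0.02],"turn":0},
  {"dp":[0.0015,0.002,0.03],"turn":0},
  {"dp":[0.0015,0.002,0.031],"turn":0},
  {"dp":[0.0015,0.002,0.031],"turn":0},
  {"dp":[0.0015,0.002,0.031],"turn":0},
  {"dp":[0.0015,0.002,0.031],"turn":0},
  {"dp":[0.0015,0.002,0.031],"turn":0},
])

```text
t: 7.95
tool_pos: [485.8, 234.8, 45.0]
ee_rot: [[-0.994, -0.11, 0.001], [-0.11, 0.994, 0.0], [-0.001, 0.0, -1.0]]
ft_force: [-0.5, -0.5, -3.3]
opening: 0.634
gripper_force: 30.0
```

```bash
python3 calc.py 486.4 233.2 38 96.3
python3 - <<'E'
from h import *
a=env.grab_frame("top");b=env.grab_frame("side");np.savez("top2.npz",**a);np.savez("side2.npz",**b)
A=cv2.resize(a["frame"][230:266,134:178],None,fx=9,fy=9,interpolation=cv2.INTER_CUBIC)
B=cv2.resize(b["frame"][142:182,226:276],None,fx=8,fy=8,interpolation=cv2.INTER_CUBIC)
h=max(A.shape[0],B.shape[0]);p=lambda i:cv2.copyMakeBorder(i,0,h-i.shape[0],0,0,cv2.BORDER_CONSTANT)
cv2.imwrite("pics/z2.png",np.hstack([p(A),p(B)])[...,::-1])
# predicted pixels: project rim & case corners in model
def proj(f,P):
    C=np.array(f["camera_from_world"]);q=C[:3,:3]@P+C[:3,3];x,y=q[0]/-q[2],-q[1]/-q[2];s=1+f["k1"]*(x*x+y*y)
    return f["K"][:2,:2]@[x*s,y*s]+f["K"][:2,2]
th=np.radians(6.3);R=np.array([[np.cos(th),-np.sin(th)],[np.sin(th),np.cos(th)]])
s=env.state();tz=s["tool_pos"][2]
m=np.array(s["tool_pos"][:2])-[.8,.1]
for t,f,u0,v0,k,sh in(("top",a,134,230,9,0),("side",b,226,142,8,396)):
    for nm,o,z,L,B in(("rim",(485.6,233.2),16.5,48,28),("case bot",m,tz-26+5,48,28),("case top",m,tz-26+47.5,48,28),("plate",(485.6,233.2),12,62,37)):
        for c in((-L,-B),(L,-B)):
            uv=proj(f,np.r_[np.array(o)+R@c,z]);print(t,nm,c,((uv-[u0,v0]+.5)*k+[sh,0]).round(0))
E
```

```text
t 7.95 p [485.8 234.8  45. ] psi 96.29 q6 -74.1 op 0.634 gf 30.0 F [-0.5 -0.5 -3.3]
dp [-0.0007 -0.0027  0.0116] turn -0.0001
top rim (-48, -28) [314. 197.]
top rim (48, -28) [ 287. -139.]
top case bot (-48, -28) [302. 198.]
top case bot (48, -28) [ 274. -141.]
top case top (-48, -28) [257. 186.]
top case top (48, -28) [ 229. -166.]
top plate (-62, -37) [355. 244.]
top plate (62, -37) [ 319. -188.]
side rim (-48, -28) [496. 236.]
side rim (48, -28) [749. 191.]
side case bot (-48, -28) [492. 216.]
side case bot (48, -28) [746. 172.]
side case top (-48, -28) [484. 115.]
side case top (48, -28) [744.  71.]
side plate (-62, -37) [464. 266.]
side plate (62, -37) [793. 207.]
```

View pics/z2.png

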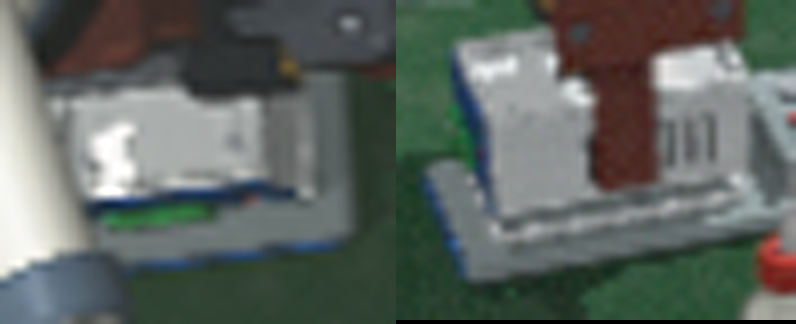

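Measured against the projected model, the rim corner is as predicted: (314,195) in the top crop and (498,236) in the side crop. The case appears about 1 mm towards +y, so I'll shift it 1 mm and lower slowly.

play_rows([
  {"dp":[-0.0003,-0.0017,0.001],"turn":0},
  {"dp":[-0.0003,-0.0017,0.003],"turn":0},
  {"dp":[-0.0003,-0.0017,0.005],"turn":0},
  {"dp":[-0.0003,-0.0017,0.007],"turn":0},
  {"dp":[-0.0003,-0.0017,0.0085],"turn":0},
  {"dp":[-0.0003,-0.0017,0.0095],"turn":0},
  {"dp":[-0.0003,-0.0017,0.0105],"turn":0},
  {"dp":[-0.0003,-0.0017,0.0105],"turn":0},
  {"dp":[-0.0003,-0.0017,0.0105],"turn":0},
  {"dp":[-0.0003,-0.0017,0.0105],"turn":0},
])

```text
t: 8.88
tool_pos: [485.9, 233.7, 38.3]
ee_rot: [[-0.994, -0.11, 0.0], [-0.11, 0.994, 0.0], [-0.0, 0.0, -1.0]]
ft_force: [-0.9, -0.4, -2.8]
opening: 0.639
gripper_force: 30.0
```

```bash
python3 calc.py 486.4 233.2 38 96.3
```

```text
t 8.88 p [485.9 233.7  38.3] psi 96.29 q6 -74.2 op 0.639 gf 30.0 F [-0.9 -0.4 -2.8]
dp [-0.0007 -0.001   0.0005] turn -0.0001
```

play_rows([
  {"dp":[0,0,0.0005],"turn":0},
  {"dp":[0,0,0.001],"turn":0},
  {"dp":[0,0,0.001],"turn":0},
  {"dp":[0,0,0.001],"turn":0},
])

```text
t: 9.22
tool_pos: [486.0, 233.7, 38.2]
ee_rot: [[-0.994, -0.11, 0.0], [-0.11, 0.994, 0.0], [-0.0, 0.0, -1.0]]
ft_force: [-1.7, -0.7, 1.4]
opening: 0.635
gripper_force: 30.0
```

play_rows([
  {"dp":[0,0,0],"turn":0},
  {"dp":[0,0,0],"turn":0},
  {"dp":[0,0,0],"turn":0},
  {"dp":[0,0,0],"turn":0},
  {"dp":[0,0,0],"turn":0},
  {"dp":[0,0,0],"turn":0},
  {"dp":[0,0,0],"turn":0},
], grip=87.8)

```text
t: 9.8
tool_pos: [485.9, 233.7, 37.7]
ee_rot: [[-0.994, -0.11, 0.0], [-0.11, 0.994, 0.0], [-0.0, 0.0, -1.0]]
ft_force: [-0.3, 0.1, 0.6]
opening: 1.0
gripper_force: 0.0
```

play_rows([
  {"dp":[0,0,-0.03],"turn":0},
  {"dp":[0,0,-0.08],"turn":0},
  {"dp":[0,0,-0.14],"turn":0},
  {"dp":[0,0,-0.2],"turn":0},
  {"dp":[0,0,-0.26],"turn":0},
  {"dp":[0,0,-0.29],"turn":0},
  {"dp":[0,0,-0.29],"turn":0},
])

```text
t: 10.38
tool_pos: [487.6, 234.4, 218.1]
ee_rot: [[-0.994, -0.11, 0.009], [-0.11, 0.994, 0.004], [-0.009, 0.003, -1.0]]
ft_force: [0.8, -0.5, -0.0]
opening: 0.999
gripper_force: 0.0
```

```bash
python3 calc.py 559 -388.7 200 107.3
```

```text
t 10.38 p [487.6 234.4 218.1] psi 96.29 q6 -74.2 op 0.999 gf 0.0 F [ 0.8 -0.5 -0. ]
dp [-0.0042 -1.0454  0.0274] turn -0.1223
```

play_rows([
  {"dp":[-0.001,-0.25,0],"turn":-0.03},
  {"dp":[-0.002,-0.5,0],"turn":-0.06},
  {"dp":[-0.002,-0.5,0],"turn":-0.06},
  {"dp":[-0.002,-0.5,0],"turn":-0.06},
  {"dp":[-0.002,-0.5,0],"turn":-0.06},
  {"dp":[-0.002,-0.5,0],"turn":-0.06},
  {"dp":[-0.004,-1.0,0],"turn":-0.122},
  {"dp":[-0.004,-1.0,0],"turn":-0.122},
  {"dp":[-0.004,-1.0,0],"turn":-0.122},
  {"dp":[-0.004,-1.0,0],"turn":-0.122},
  {"dp":[-0.004,-1.0,0],"turn":-0.122},
  {"dp":[-0.004,-1.0,0],"turn":-0.122},
  {"dp":[-0.004,-1.0,0],"turn":-0.122},
  {"dp":[-0.004,-1.0,0],"turn":-0.122},
  {"dp":[-0.004,-1.0,0],"turn":-0.122},
  {"dp":[-0.004,-1.0,0],"turn":-0.122},
  {"dp":[-0.004,-1.0,0],"turn":-0.122},
  {"dp":[-0.004,-1.0,0],"turn":-0.122},
])

```text
t: 11.88
tool_pos: [554.0, -361.4, 210.7]
ee_rot: [[-0.955, -0.297, -0.001], [-0.297, 0.955, 0.001], [0.001, 0.002, -1.0]]
ft_force: [-0.2, 0.4, -0.4]
opening: 1.002
gripper_force: 0.0
```

```bash
python3 calc.py 559 -388.7 80 107.3;  python3 - <<'E'
from h import *
for n in("top","side"):
    f=env.grab_frame(n);np.savez(n+"3.npz",**f);W=world(f)
    print(rect(W,(486,233),75,50,66,6)); edges(W,(486,233.7),6.3,50,66,tag=n)
    edges(W,(562.1,241.7),6.3,22,40,15,31,tag="hous")
    print(n,"B",rect(W,(559,-389),70,42,54,17),"head",rect(W,(608,-233),70,44,55,15),"cap",rect(W,(526,75),30,75,130,0),"carton",rect(W,(429,76),50,20,32,17))
E
```

```text
t 11.88 p [ 554.  -361.4  210.7] psi 107.3 q6 -143.4 op 1.002 gf 0.0 F [-0.2  0.4 -0.4]
dp [ 0.0054 -0.0462  0.2177] turn 0.0
(array([485.9, 230.8]), np.float64(6.2), array([98.8, 57.4]), array([485.6, 230.8], dtype=float32), 948)
top front,back,right,left [(-49.2, 11, 0.5), (47.7, 11, 0.8), (-30.9, 21, 0.3), (24.6, 21, 0.9)]
hous front,back,right,left [(-14.4, 13, 0.6), (13.8, 13, 0.8), (-29.3, 5, 0.4), (29.0, 5, 0.6)]
top B (array([ 536.8, -407.5]), np.float64(16.7), array([43.3, 34.3]), array([ 535.2, -412.1], dtype=float32), 177) head (array([ 607.8, -232.7]), np.float64(14.8), array([98.5, 56.5]), array([ 607.2, -232.3], dtype=float32), 857) cap (array([527.9,  76. ]), np.float64(43.8), array([19.4, 15.2]), array([527.4,  75.7], dtype=float32), 47) carton (array([428.6,  76.3]), np.float64(16.8), array([44.1, 63.9]), array([428.3,  76.1], dtype=float32), 462)
(array([486. , 232.3]), np.float64(4.9), array([99.2, 63.3]), array([485.4, 231.5], dtype=float32), 417)
side front,back,right,left [(-47.7, 11, 4.6), (47.3, 11, 4.0), (-30.6, 21, 1.3), (27.5, 21, 1.8)]
hous front,back,right,left [(-13.8, 13, 2.9), (12.1, 13, 4.0), (-33.1, 5, 2.2), (30.8, 5, 3.1)]
side B (array([ 559.2, -387.8]), np.float64(17.1), array([99.3, 57.9]), array([ 558.8, -389. ], dtype=float32), 1395) head (array([ 603.2, -234.3]), np.float64(15.4), array([89.4, 57.4]), array([ 597.6, -236.5], dtype=float32), 710) cap (array([527.6,  73.1]), np.float64(-11.0), array([15.8, 14.9]), array([527.9,  73.5], dtype=float32), 39) carton (array([428.5,  75.7]), np.float64(17.7), array([44.8, 67.2]), array([428.7,  72.4], dtype=float32), 268)
```

play_rows([
  {"dp":[0.003,-0.025,0.02],"turn":0},
  {"dp":[0.005,-0.046,0.06],"turn":0},
  {"dp":[0.005,-0.046,0.11],"turn":0},
  {"dp":[0.005,-0.046,0.16],"turn":0},
  {"dp":[0.005,-0.046,0.2],"turn":0},
  {"dp":[0.005,-0.046,0.218],"turn":0},
  {"dp":[0.005,-0.046,0.218],"turn":0},
  {"dp":[0.005,-0.046,0.218],"turn":0},
  {"dp":[0.005,-0.046,0.218],"turn":0},
])

```text
t: 12.73
tool_pos: [560.5, -389.9, 83.8]
ee_rot: [[-0.955, -0.298, 0.003], [-0.298, 0.955, -0.002], [-0.002, -0.003, -1.0]]
ft_force: [-0.6, 0.1, 0.6]
opening: 0.999
gripper_force: 0.0
```

```bash
python3 calc.py 559 -388.7 29 107.3;  python3 - <<'E'
from h import *
for n in("top0","top3","side3"):
    W=world(dict(np.load(n+".npz")))
    c=(556,-86.6) if n=="top0" else (486,232)
    m=np.hypot(W[...,0]-c[0],W[...,1]-c[1])<20; m&=(W[...,2]>35);print(n,np.median(W[m][:,2]))
    for q in((430,200),(430,262),(500,180)):
        m=np.hypot(W[...,0]-q[0],W[...,1]-q[1])<8;print(np.median(W[m][:,2]))
E
```

```text
t 12.73 p [ 560.5 -389.9   83.8] psi 107.31 q6 -145.0 op 0.999 gf 0.0 F [-0.6  0.1  0.6]
dp [0.002  0.0029 0.0914] turn 0.0001
top0 45.620332126922165
8.536517010272973
10.961849255072252
0.1920945037334718
top3 54.55822269960123
9.306985340747019
9.403068404004046
-0.5074331719993097
side3 54.164244106675824
7.953127793713236
11.089030973296872
-2.1421366262115953
```

play_rows([
  {"dp":[0.001,0.001,0.02],"turn":0},
  {"dp":[0.002,0.001,0.05],"turn":0},
  {"dp":[0.002,0.001,0.075],"turn":0},
  {"dp":[0.002,0.001,0.088],"turn":0},
  {"dp":[0.002,0.001,0.088],"turn":0},
  {"dp":[0.002,0.001,0.088],"turn":0},
  {"dp":[0.002,0.001,0.088],"turn":0},
  {"dp":[0.002,0.001,0.088],"turn":0},
])

```text
t: 13.4
tool_pos: [558.8, -390.0, 29.9]
ee_rot: [[-0.955, -0.297, 0.002], [-0.297, 0.955, -0.002], [-0.002, -0.002, -1.0]]
ft_force: [0.0, 0.6, 0.5]
opening: 1.002
gripper_force: 0.0
```

```bash
python3 calc.py 559 -388.7 29 107.3
```

```text
t 13.4 p [ 558.8 -390.    29.9] psi 107.27 q6 -145.0 op 1.002 gf 0.0 F [0.  0.6 0.5]
dp [-0.001   0.002   0.0015] turn -0.0003
```

play_rows([
  {"dp":[-0.0008,0.0015,0.001],"turn":0},
  {"dp":[-0.0008,0.0015,0.001],"turn":0},
  {"dp":[-0.0008,0.0015,0.001],"turn":0},
  {"dp":[-0.0008,0.0015,0.001],"turn":0},
  {"dp":[-0.0008,0.0015,0.001],"turn":0},
  {"dp":[-0.0008,0.0015,0.001],"turn":0},
  {"dp":[-0.0008,0.0015,0.001],"turn":0},
  {"dp":[-0.0008,0.0015,0.001],"turn":0},
  {"dp":[-0.0008,0.0015,0.001],"turn":0},
  {"dp":[-0.0008,0.0015,0.001],"turn":0},
], grip=45, force=30)

```text
t: 14.23
tool_pos: [558.3, -388.4, 27.6]
ee_rot: [[-0.955, -0.297, 0.0], [-0.297, 0.955, 0.0], [-0.0, 0.0, -1.0]]
ft_force: [0.3, 1.1, 1.2]
opening: 0.637
gripper_force: 30.0
```

```bash
python3 calc.py 559 -388.7 225 107.3
```

```text
t 14.23 p [ 558.3 -388.4   27.6] psi 107.27 q6 -145.0 op 0.637 gf 30.0 F [0.3 1.1 1.2]
dp [-0.001  -0.0008 -0.329 ] turn -0.0003
```

play_rows([
  {"dp":[0,0,-0.006],"turn":0},
  {"dp":[0,0,-0.02],"turn":0},
  {"dp":[0,0,-0.045],"turn":0},
  {"dp":[0,0,-0.08],"turn":0},
  {"dp":[0,0,-0.12],"turn":0},
  {"dp":[0,0,-0.16],"turn":0},
  {"dp":[0,0,-0.2],"turn":0},
  {"dp":[0,0,-0.24],"turn":0},
  {"dp":[0,0,-0.27],"turn":0},
  {"dp":[0,0,-0.285],"turn":0},
  {"dp":[0,0,-0.29],"turn":0},
])

```text
t: 15.15
tool_pos: [558.7, -388.9, 204.2]
ee_rot: [[-0.955, -0.297, 0.003], [-0.297, 0.955, -0.002], [-0.002, -0.003, -1.0]]
ft_force: [-0.1, -0.5, -2.8]
opening: 0.639
gripper_force: 30.0
```

```bash
python3 calc.py 484.5 233.6 200 96.3
```

```text
t 15.15 p [ 558.7 -388.9  204.2] psi 107.27 q6 -145.0 op 0.639 gf 30.0 F [-0.1 -0.5 -2.8]
dp [-0.1899  1.0274  0.0043] turn 0.1219
```

Go 95% of the way first.

play_rows([
  {"dp":[-0.002,0.01,0],"turn":0.001},
  {"dp":[-0.0074,0.04,0],"turn":0.005},
  {"dp":[-0.0166,0.09,0],"turn":0.011},
  {"dp":[-0.0277,0.15,0],"turn":0.018},
  {"dp":[-0.0388,0.21,0],"turn":0.025},
  {"dp":[-0.0499,0.27,0],"turn":0.032},
  {"dp":[-0.061,0.33,0],"turn":0.039},
  {"dp":[-0.0721,0.39,0],"turn":0.046},
  {"dp":[-0.0832,0.45,0],"turn":0.053},
  {"dp":[-0.0943,0.51,0],"turn":0.06},
  {"dp":[-0.1054,0.57,0],"turn":0.067},
  {"dp":[-0.1165,0.63,0],"turn":0.074},
  {"dp":[-0.1276,0.69,0],"turn":0.082},
  {"dp":[-0.1387,0.75,0],"turn":0.089},
  {"dp":[-0.1498,0.81,0],"turn":0.096},
  {"dp":[-0.159,0.86,0],"turn":0.102},
  {"dp":[-0.1664,0.9,0],"turn":0.107},
  {"dp":[-0.172,0.93,0],"turn":0.11},
  {"dp":[-0.1756,0.95,0],"turn":0.1125},
  {"dp":[-0.1765,0.955,0],"turn":0.113},
])

```text
t: 16.82
tool_pos: [487.7, 192.1, 199.2]
ee_rot: [[-0.992, -0.126, -0.004], [-0.126, 0.992, -0.0], [0.004, 0.0, -1.0]]
ft_force: [0.4, -0.0, -3.2]
opening: 0.634
gripper_force: 30.0
```

```bash
python3 calc.py 484.5 233.6 110 96.3
```

```text
t 16.82 p [487.7 192.1 199.2] psi 97.25 q6 -79.5 op 0.634 gf 30.0 F [ 0.4 -0.  -3.2]
dp [-0.004   0.0693  0.1487] turn 0.0106
```

play_rows([
  {"dp":[-0.001,0.015,0],"turn":0.003},
  {"dp":[-0.002,0.035,0],"turn":0.006},
  {"dp":[-0.003,0.055,0.01],"turn":0.01},
  {"dp":[-0.004,0.066,0.03],"turn":0.01},
  {"dp":[-0.004,0.069,0.06],"turn":0.0106},
  {"dp":[-0.004,0.069,0.09],"turn":0.0106},
  {"dp":[-0.004,0.069,0.12],"turn":0.0106},
  {"dp":[-0.004,0.069,0.145],"turn":0.0106},
  {"dp":[-0.004,0.069,0.158],"turn":0.0106},
  {"dp":[-0.004,0.069,0.162],"turn":0.0106},
  {"dp":[-0.004,0.069,0.162],"turn":0.0106},
  {"dp":[-0.004,0.069,0.162],"turn":0.0106},
  {"dp":[-0.004,0.069,0.162],"turn":0.0106},
])

```text
t: 17.9
tool_pos: [487.1, 231.6, 105.6]
ee_rot: [[-0.994, -0.107, 0.002], [-0.107, 0.994, 0.001], [-0.002, 0.001, -1.0]]
ft_force: [0.4, 0.1, -3.2]
opening: 0.636
gripper_force: 30.0
```

```bash
python3 calc.py 484.5 233.6 92 96.3
cat > chk.py <<'E'
from h import *
import sys
tag=sys.argv[1];dz=float(sys.argv[2]);dx=float(sys.argv[3])
a=env.grab_frame("top");b=env.grab_frame("side");np.savez("top"+tag,**a);np.savez("side"+tag,**b)
A=cv2.resize(a["frame"][225:270,130:174],None,fx=9,fy=9,interpolation=cv2.INTER_CUBIC)
B=cv2.resize(b["frame"][115:170,226:276],None,fx=8,fy=8,interpolation=cv2.INTER_CUBIC)
h=max(A.shape[0],B.shape[0]);p=lambda i:cv2.copyMakeBorder(i,0,h-i.shape[0],0,0,cv2.BORDER_CONSTANT)
cv2.imwrite(f"pics/{tag}.png",np.hstack([p(A),p(B)])[...,::-1])
def proj(f,P):
    C=np.array(f["camera_from_world"]);q=C[:3,:3]@P+C[:3,3];x,y=q[0]/-q[2],-q[1]/-q[2];s=1+f["k1"]*(x*x+y*y)
    return f["K"][:2,:2]@[x*s,y*s]+f["K"][:2,2]
th=np.radians(6.3);R=np.array([[np.cos(th),-np.sin(th)],[np.sin(th),np.cos(th)]])
s=env.state();tz=s["tool_pos"][2];m=np.array(s["tool_pos"][:2])+[dx,0]
lo=(485.5,233.6)
low=12 if len(sys.argv)<5 else float(sys.argv[4])
for t,f,u0,v0,k,sh in(("top",a,130,225,9,0),("side",b,226,115,8,396)):
    for nm,o,z in(("lower top",lo,low+47.5),("upper bot",m,tz-dz+5),("upper top",m,tz-dz+47)):
        for c in((-48,-28),(48,-28)):
            uv=proj(f,np.r_[np.array(o)+R@c,z]);print(t,nm,c,((uv-[u0,v0]+.5)*k+[sh,0]).round(0))
E
python3 chk.py s1 24.6 0.8
```

```text
t 17.9 p [487.1 231.6 105.6] psi 96.14 q6 -74.3 op 0.636 gf 30.0 F [ 0.4  0.1 -3.2]
dp [0.004  0.0037 0.0227] turn -0.0018
top lower top (-48, -28) [305. 231.]
top lower top (48, -28) [ 277. -119.]
top upper bot (-48, -28) [283. 215.]
top upper bot (48, -28) [ 255. -145.]
top upper top (-48, -28) [234. 202.]
top upper top (48, -28) [ 205. -174.]
side lower top (-48, -28) [487. 350.]
side lower top (48, -28) [746. 305.]
side upper bot (-48, -28) [489. 287.]
side upper bot (48, -28) [751. 243.]
side upper top (-48, -28) [480. 181.]
side upper top (48, -28) [749. 138.]
```

View pics/s1.png

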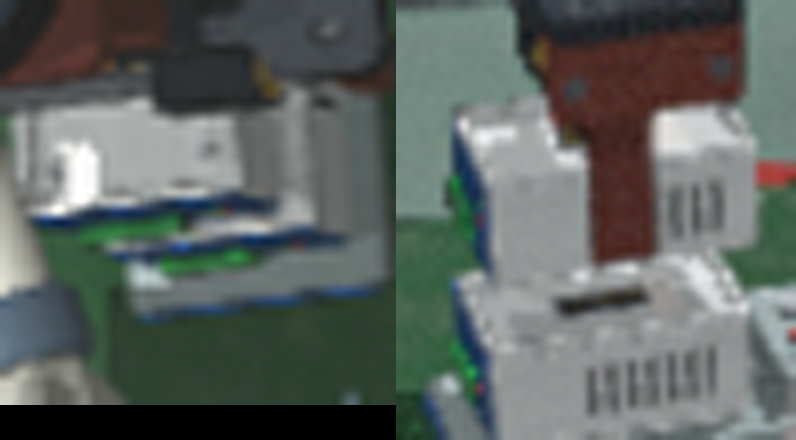

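The upper and lower cases both appear with the same small offset from prediction, with lid corners at (240,204) and (312,235) in the top crop. The relative model therefore holds, so I'll correct x by -2.6 mm and y by +2 mm and lower.

play_rows([
  {"dp":[0.002,0.002,0.005],"turn":-0.0018},
  {"dp":[0.004,0.0036,0.012],"turn":-0.0018},
  {"dp":[0.004,0.0036,0.02],"turn":-0.0018},
  {"dp":[0.004,0.0036,0.023],"turn":-0.0018},
  {"dp":[0.004,0.0036,0.023],"turn":-0.0018},
  {"dp":[0.004,0.0036,0.023],"turn":-0.0018},
  {"dp":[0.004,0.0036,0.023],"turn":-0.0018},
  {"dp":[0.004,0.0036,0.023],"turn":-0.0018},
])

```text
t: 18.67
tool_pos: [484.0, 233.5, 90.8]
ee_rot: [[-0.994, -0.11, 0.0], [-0.11, 0.994, 0.0], [-0.0, 0.0, -1.0]]
ft_force: [-1.0, -0.1, -2.7]
opening: 0.637
gripper_force: 30.0
```

```bash
python3 calc.py 484.5 233.6 80 96.3
```

```text
t 18.67 p [484.  233.5  90.8] psi 96.31 q6 -74.2 op 0.637 gf 30.0 F [-1.  -0.1 -2.7]
dp [-0.0008  0.0002  0.018 ] turn 0.0001
```

play_rows([
  {"dp":[-0.0008,0,0.003],"turn":0},
  {"dp":[-0.0008,0,0.006],"turn":0},
  {"dp":[-0.0008,0,0.009],"turn":0},
  {"dp":[-0.0008,0,0.012],"turn":0},
  {"dp":[-0.0008,0,0.014],"turn":0},
  {"dp":[-0.0008,0,0.016],"turn":0},
  {"dp":[-0.0008,0,0.017],"turn":0},
  {"dp":[-0.0008,0,0.017],"turn":0},
  {"dp":[-0.0008,0,0.017],"turn":0},
  {"dp":[-0.0008,0,0.017],"turn":0},
])

```text
t: 19.5
tool_pos: [484.4, 233.5, 80.4]
ee_rot: [[-0.994, -0.11, 0.0], [-0.11, 0.994, 0.0], [-0.0, 0.0, -1.0]]
ft_force: [0.3, -0.1, -2.3]
opening: 0.635
gripper_force: 30.0
```

play_rows([
  {"dp":[0,0,0.0005],"turn":0},
  {"dp":[0,0,0.001],"turn":0},
  {"dp":[0,0,0.0015],"turn":0},
  {"dp":[0,0,0.0015],"turn":0},
  {"dp":[0,0,0.0015],"turn":0},
])

```text
t: 19.92
tool_pos: [484.4, 233.5, 79.6]
ee_rot: [[-0.994, -0.11, 0.0], [-0.11, 0.994, 0.0], [-0.0, 0.0, -1.0]]
ft_force: [-1.1, 0.4, -2.0]
opening: 0.634
gripper_force: 30.0
```

play_rows([
  {"dp":[0,0,0.0005],"turn":0},
  {"dp":[0,0,0.001],"turn":0},
  {"dp":[0,0,0.001],"turn":0},
  {"dp":[0,0,0.001],"turn":0},
  {"dp":[0,0,0.001],"turn":0},
])

```text
t: 20.33
tool_pos: [484.5, 233.5, 79.4]
ee_rot: [[-0.994, -0.11, 0.001], [-0.11, 0.994, 0.0], [-0.001, 0.0, -1.0]]
ft_force: [-1.4, -1.2, 2.5]
opening: 0.635
gripper_force: 30.0
```

Contact at the expected height. Release and retreat.

play_rows([
  {"dp":[0,0,0],"turn":0},
  {"dp":[0,0,0],"turn":0},
  {"dp":[0,0,0],"turn":0},
  {"dp":[0,0,0],"turn":0},
  {"dp":[0,0,0],"turn":0},
  {"dp":[0,0,0],"turn":0},
  {"dp":[0,0,0],"turn":0},
], grip=87.8)

```text
t: 20.92
tool_pos: [484.4, 233.5, 78.8]
ee_rot: [[-0.994, -0.11, -0.0], [-0.11, 0.994, -0.0], [0.0, 0.0, -1.0]]
ft_force: [0.3, -0.3, 0.0]
opening: 0.997
gripper_force: 0.0
```

play_rows([
  {"dp":[0,0,-0.02],"turn":0},
  {"dp":[0,0,-0.06],"turn":0},
  {"dp":[0,0,-0.11],"turn":0},
  {"dp":[0,0,-0.16],"turn":0},
  {"dp":[0,0,-0.19],"turn":0},
  {"dp":[0,0,-0.2],"turn":0},
  {"dp":[0,0,-0.2],"turn":0},
])

```text
t: 21.5
tool_pos: [485.2, 233.8, 201.6]
ee_rot: [[-0.994, -0.11, 0.004], [-0.11, 0.994, 0.002], [-0.004, 0.001, -1.0]]
ft_force: [0.7, 0.9, -0.0]
opening: 1.001
gripper_force: 0.0
```

```bash
python3 calc.py 608 -233.2 200 104.6
```

```text
t 21.5 p [485.2 233.8 201.6] psi 96.31 q6 -74.2 op 1.001 gf 0.0 F [ 0.7  0.9 -0. ]
dp [-0.1179 -0.7961  0.0023] turn -0.0921
```

play_rows([
  {"dp":[-0.004,-0.025,0],"turn":-0.003},
  {"dp":[-0.012,-0.08,0],"turn":-0.009},
  {"dp":[-0.02,-0.14,0],"turn":-0.016},
  {"dp":[-0.03,-0.2,0],"turn":-0.023},
  {"dp":[-0.038,-0.26,0],"turn":-0.03},
  {"dp":[-0.047,-0.32,0],"turn":-0.037},
  {"dp":[-0.056,-0.38,0],"turn":-0.044},
  {"dp":[-0.065,-0.44,0],"turn":-0.051},
  {"dp":[-0.074,-0.5,0],"turn":-0.058},
  {"dp":[-0.083,-0.56,0],"turn":-0.065},
  {"dp":[-0.092,-0.62,0],"turn":-0.072},
  {"dp":[-0.1,-0.68,0],"turn":-0.079},
  {"dp":[-0.109,-0.735,0],"turn":-0.085},
  {"dp":[-0.115,-0.775,0],"turn":-0.09},
  {"dp":[-0.118,-0.796,0],"turn":-0.092},
  {"dp":[-0.118,-0.796,0],"turn":-0.092},
  {"dp":[-0.118,-0.796,0],"turn":-0.092},
])

```text
t: 22.92
tool_pos: [606.8, -232.9, 197.3]
ee_rot: [[-0.968, -0.251, -0.002], [-0.251, 0.968, 0.002], [0.002, 0.002, -1.0]]
ft_force: [0.1, 1.1, -0.5]
opening: 0.998
gripper_force: 0.0
```

```bash
python3 calc.py 608 -233.2 29 104.6
python3 - <<'E'
from h import *
for n in("top","side"):
    f=env.grab_frame(n);np.savez(n+"4.npz",**f);W=world(f)
    print(n,rect(W,(485,233),75,92,112,6)); edges(W,(485.5,233.5),6.3,92,112,tag=n+" B")
    edges(W,(485.5,233.5),6.3,48,112,tag=n+" A+B")
    m=np.hypot(W[...,0]-485,W[...,1]-232)<20;print("lid z",np.median(W[m][:,2]))
    a=cv2.resize(f["frame"][180:265,120:205] if n=="top" else f["frame"][110:195,215:300],(400,400),interpolation=cv2.INTER_CUBIC)
    I=a if n=="top" else np.hstack([I,a])
cv2.imwrite("pics/st.png",I[...,::-1])
E
```

```text
t 22.92 p [ 606.8 -232.9  197.3] psi 104.55 q6 -128.6 op 0.998 gf 0.0 F [ 0.1  1.1 -0.5]
dp [-0.0023 -0.0016  0.2805] turn -0.0006
top (array([486.7, 231.4]), np.float64(6.2), array([98.5, 58.2]), array([486.5, 231.3], dtype=float32), 1040)
top B front,back,right,left [(-47.6, 11, 0.6), (49.3, 11, 0.9), (-30.4, 21, 0.4), (24.9, 21, 0.9)]
top A+B front,back,right,left [(-51.2, 11, 1.4), (49.3, 11, 0.9), (-31.1, 21, 0.3), (24.9, 21, 0.9)]
lid z 97.24338429938507
side (array([486.7, 232.6]), np.float64(5.8), array([99.1, 63.7]), array([486.3, 231.2], dtype=float32), 431)
side B front,back,right,left [(-47.6, 11, 2.1), (47.4, 11, 3.3), (-30.3, 21, 1.4), (27.1, 21, 2.0)]
side A+B front,back,right,left [(-50.1, 11, 1.5), (47.4, 11, 3.3), (-32.5, 21, 1.0), (27.1, 21, 2.0)]
lid z 97.03649593874349
```

View pics/st.png

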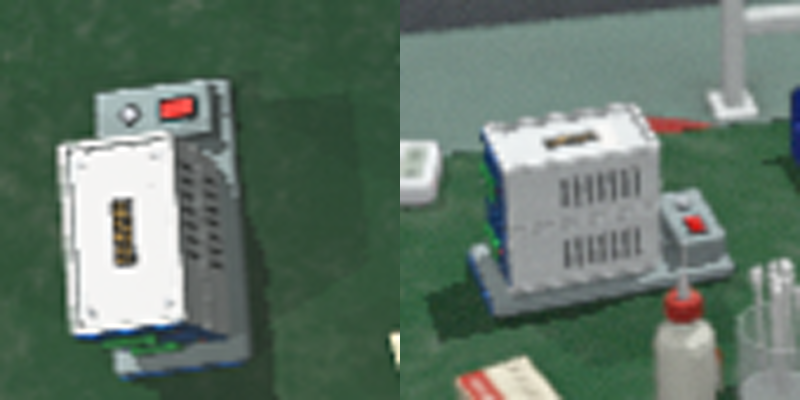

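The stack is flush and square, with both fronts on the dock-front side: in the top crop the lid runs from (70,145) to (185,330), and in the side crop the seam at y≈225 is even. Now the head.

play_rows([
  {"dp":[-0.001,0,0.02],"turn":-0.001},
  {"dp":[-0.001,0,0.06],"turn":-0.001},
  {"dp":[-0.001,0,0.11],"turn":-0.001},
  {"dp":[-0.001,0,0.16],"turn":-0.001},
  {"dp":[-0.001,0,0.21],"turn":-0.001},
  {"dp":[-0.001,0,0.25],"turn":-0.001},
  {"dp":[-0.001,0,0.27],"turn":-0.001},
  {"dp":[-0.001,0,0.28],"turn":-0.001},
  {"dp":[-0.001,0,0.281],"turn":-0.001},
  {"dp":[-0.001,0,0.281],"turn":-0.001},
  {"dp":[-0.001,0,0.281],"turn":-0.001},
  {"dp":[-0.001,0,0.281],"turn":-0.001},
])

```text
t: 24.02
tool_pos: [608.9, -233.7, 32.6]
ee_rot: [[-0.967, -0.253, 0.003], [-0.253, 0.967, -0.001], [-0.003, -0.002, -1.0]]
ft_force: [0.3, 0.1, 0.2]
opening: 0.997
gripper_force: 0.0
```

```bash
python3 calc.py 608 -233.2 29 104.6
```

```text
t 24.02 p [ 608.9 -233.7   32.6] psi 104.68 q6 -128.7 op 0.997 gf 0.0 F [0.3 0.1 0.2]
dp [0.0012 0.0013 0.0059] turn 0.0009
```

play_rows([
  {"dp":[0,0,0.003],"turn":0},
  {"dp":[0,0,0.003],"turn":0},
  {"dp":[0,0,0.003],"turn":0},
  {"dp":[0,0,0.003],"turn":0},
  {"dp":[0,0,0.003],"turn":0},
  {"dp":[0,0,0.003],"turn":0},
  {"dp":[0,0,0.003],"turn":0},
  {"dp":[0,0,0.003],"turn":0},
  {"dp":[0,0,0.003],"turn":0},
  {"dp":[0,0,0.003],"turn":0},
  {"dp":[0,0,0.003],"turn":0},
], grip=45, force=35)

```text
t: 24.93
tool_pos: [607.8, -233.2, 28.5]
ee_rot: [[-0.967, -0.254, -0.0], [-0.254, 0.967, 0.0], [-0.0, 0.0, -1.0]]
ft_force: [-0.3, 0.3, 1.4]
opening: 0.634
gripper_force: 35.0
```

```bash
python3 calc.py 608 -233.2 240 104.6
```

```text
t 24.93 p [ 607.8 -233.2   28.5] psi 104.68 q6 -128.7 op 0.634 gf 35.0 F [-0.3  0.3  1.4]
dp [-3.000e-04 -0.000e+00 -3.525e-01] turn 0.0009
```

play_rows([
  {"dp":[0,0,-0.006],"turn":0},
  {"dp":[0,0,-0.02],"turn":0},
  {"dp":[0,0,-0.045],"turn":0},
  {"dp":[0,0,-0.08],"turn":0},
  {"dp":[0,0,-0.12],"turn":0},
  {"dp":[0,0,-0.16],"turn":0},
  {"dp":[0,0,-0.2],"turn":0},
  {"dp":[0,0,-0.24],"turn":0},
  {"dp":[0,0,-0.275],"turn":0},
  {"dp":[0,0,-0.295],"turn":0},
  {"dp":[0,0,-0.3],"turn":0},
])

```text
t: 25.85
tool_pos: [608.5, -233.7, 212.0]
ee_rot: [[-0.967, -0.253, 0.004], [-0.253, 0.967, -0.002], [-0.004, -0.003, -1.0]]
ft_force: [0.4, -0.8, -1.8]
opening: 0.633
gripper_force: 35.0
```

```bash
python3 calc.py 486.2 233.5 200 96.3
```

```text
t 25.85 p [ 608.5 -233.7  212. ] psi 104.67 q6 -128.7 op 0.633 gf 35.0 F [ 0.4 -0.8 -1.8]
dp [1.00e-04 8.05e-01 1.74e-02] turn 0.093
```

play_rows([
  {"dp":[0,0.01,0],"turn":0.001},
  {"dp":[0,0.035,0],"turn":0.004},
  {"dp":[0,0.075,0],"turn":0.009},
  {"dp":[0,0.125,0],"turn":0.014},
  {"dp":[0,0.175,0],"turn":0.02},
  {"dp":[0,0.225,0],"turn":0.026},
  {"dp":[0,0.275,0],"turn":0.032},
  {"dp":[0,0.325,0],"turn":0.038},
  {"dp":[0,0.375,0],"turn":0.043},
  {"dp":[0,0.425,0],"turn":0.049},
  {"dp":[0,0.475,0],"turn":0.055},
  {"dp":[0,0.525,0],"turn":0.061},
  {"dp":[0,0.575,0],"turn":0.066},
  {"dp":[0,0.625,0],"turn":0.072},
  {"dp":[0,0.675,0],"turn":0.078},
  {"dp":[0,0.72,0],"turn":0.083},
  {"dp":[0,0.76,0],"turn":0.088},
  {"dp":[0,0.787,0],"turn":0.091},
  {"dp":[0,0.8,0],"turn":0.0925},
  {"dp":[0,0.805,0],"turn":0.093},
])

```text
t: 27.52
tool_pos: [484.2, 234.9, 206.5]
ee_rot: [[-0.994, -0.112, -0.003], [-0.112, 0.994, -0.001], [0.003, -0.001, -1.0]]
ft_force: [-0.0, -0.7, -2.7]
opening: 0.637
gripper_force: 35.0
```

play_rows([
  {"dp":[0,0,0],"turn":0},
  {"dp":[0,0,0],"turn":0},
  {"dp":[0,0,0],"turn":0},
  {"dp":[0,0,0],"turn":0},
])

```text
t: 27.85
tool_pos: [485.7, 233.0, 208.4]
ee_rot: [[-0.994, -0.108, 0.0], [-0.108, 0.994, -0.0], [-0.0, -0.0, -1.0]]
ft_force: [-0.8, -0.0, -1.7]
opening: 0.637
gripper_force: 35.0
```

```bash
python3 calc.py 486.2 233.5 148 96.3
```

```text
t 27.85 p [485.7 233.  208.4] psi 96.23 q6 -74.2 op 0.637 gf 35.0 F [-0.8 -0.  -1.7]
dp [-0.0009  0.0008  0.1006] turn -0.0008
```

play_rows([
  {"dp":[-0.0005,0.0005,0.006],"turn":-0.0008},
  {"dp":[-0.0008,0.0008,0.018],"turn":-0.0008},
  {"dp":[-0.0008,0.0008,0.034],"turn":-0.0008},
  {"dp":[-0.0008,0.0008,0.05],"turn":-0.0008},
  {"dp":[-0.0008,0.0008,0.066],"turn":-0.0008},
  {"dp":[-0.0008,0.0008,0.08],"turn":-0.0008},
  {"dp":[-0.0008,0.0008,0.09],"turn":-0.0008},
  {"dp":[-0.0008,0.0008,0.096],"turn":-0.0008},
  {"dp":[-0.0008,0.0008,0.098],"turn":-0.0008},
  {"dp":[-0.0008,0.0008,0.098],"turn":-0.0008},
  {"dp":[-0.0008,0.0008,0.098],"turn":-0.0008},
  {"dp":[-0.0008,0.0008,0.098],"turn":-0.0008},
  {"dp":[-0.0008,0.0008,0.098],"turn":-0.0008},
])

```text
t: 28.93
tool_pos: [486.1, 234.6, 150.3]
ee_rot: [[-0.994, -0.111, 0.001], [-0.111, 0.994, 0.0], [-0.001, 0.0, -1.0]]
ft_force: [0.1, -0.3, -3.1]
opening: 0.639
gripper_force: 35.0
```

```bash
python3 calc.py 486.2 233.5 136 96.3
```

```text
t 28.93 p [486.1 234.6 150.3] psi 96.38 q6 -74.2 op 0.639 gf 35.0 F [ 0.1 -0.3 -3.1]
dp [ 0.     -0.0018  0.0238] turn 0.0009
```

play_rows([
  {"dp":[0,-0.0008,0.002],"turn":0.0005},
  {"dp":[0,-0.0008,0.005],"turn":0.0005},
  {"dp":[0,-0.0008,0.008],"turn":0.0005},
  {"dp":[0,-0.0008,0.011],"turn":0.0005},
  {"dp":[0,-0.0008,0.014],"turn":0.0005},
  {"dp":[0,-0.0008,0.017],"turn":0.0005},
  {"dp":[0,-0.0008,0.02],"turn":0.0005},
  {"dp":[0,-0.0008,0.022],"turn":0.0005},
  {"dp":[0,-0.0008,0.0235],"turn":0.0005},
  {"dp":[0,-0.0008,0.0235],"turn":0.0005},
  {"dp":[0,-0.0008,0.0235],"turn":0.0005},
  {"dp":[0,-0.0008,0.0235],"turn":0.0005},
  {"dp":[0,-0.0008,0.0235],"turn":0.0005},
  {"dp":[0,-0.0008,0.0235],"turn":0.0005},
])

```text
t: 30.1
tool_pos: [485.9, 234.0, 135.6]
ee_rot: [[-0.994, -0.11, 0.0], [-0.11, 0.994, 0.0], [-0.0, 0.0, -1.0]]
ft_force: [-0.1, 0.3, -2.6]
opening: 0.638
gripper_force: 35.0
```

```bash
python3 calc.py 486.2 233.5 136 96.3; sed -i 's/lo=(485.5,233.6)/lo=(486.0,233.5)/;s/225:270,130:174/217:262,122:166/;s/115:170,226:276/100:155,226:276/;s/a,130,225/a,122,217/;s/b,226,115/b,226,100/' chk.py; python3 chk.py hd 25.5 0.2 55
```

```text
t 30.1 p [485.9 234.  135.6] psi 96.34 q6 -74.2 op 0.638 gf 35.0 F [-0.1  0.3 -2.6]
dp [-0.0004 -0.0009 -0.0006] turn 0.0004
top lower top (-48, -28) [329. 289.]
top lower top (48, -28) [301. -77.]
top upper bot (-48, -28) [312. 285.]
top upper bot (48, -28) [284. -86.]
top upper top (-48, -28) [259. 271.]
top upper top (48, -28) [ 230. -117.]
side lower top (-48, -28) [480. 364.]
side lower top (48, -28) [744. 321.]
side upper bot (-48, -28) [477. 331.]
side upper bot (48, -28) [744. 288.]
side upper top (-48, -28) [468. 222.]
side upper top (48, -28) [741. 180.]
```

View pics/hd.png

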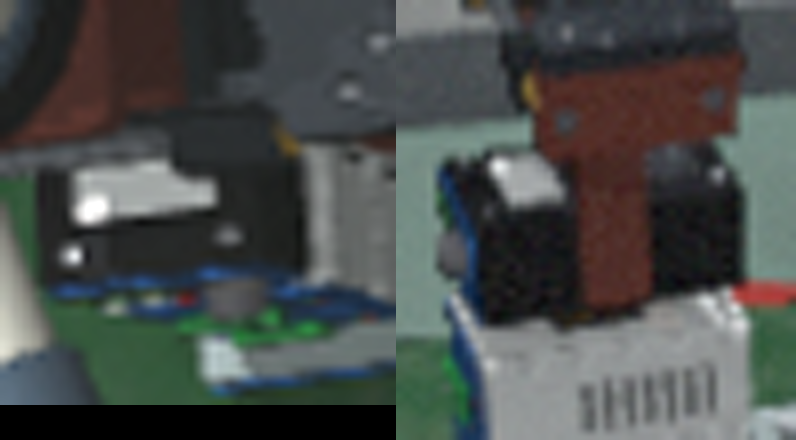

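The head hangs level directly over the top module. In the side crop its edges at x≈480 and 743 line up with the module's at 484 and 747, with the front on the blue side. I'll make a tiny lateral trim, settle, and hand in.

play_rows([
  {"dp":[0,-0.0006,-0.0003],"turn":0},
  {"dp":[0,-0.0006,-0.0003],"turn":0},
  {"dp":[0,-0.0006,-0.0003],"turn":0},
  {"dp":[0,-0.0006,-0.0003],"turn":0},
  {"dp":[0,-0.0006,-0.0003],"turn":0},
  {"dp":[0,-0.0006,-0.0003],"turn":0},
  {"dp":[0,-0.0006,-0.0003],"turn":0},
  {"dp":[0,-0.0006,-0.0003],"turn":0},
  {"dp":[0,-0.0006,-0.0003],"turn":0},
  {"dp":[0,-0.0006,-0.0003],"turn":0},
])

```text
t: 31.03
tool_pos: [485.9, 233.6, 135.7]
ee_rot: [[-0.994, -0.11, -0.0], [-0.11, 0.994, -0.0], [0.0, -0.0, -1.0]]
ft_force: [0.3, 0.2, -3.0]
opening: 0.633
gripper_force: 35.0
```

```bash
python3 calc.py 486.2 233.5 136 96.3
python3 - <<'E'
from h import *
for n in("top","side"):
    W=world(env.grab_frame(n))
    edges(W,(486,233.7),6.3,140,165,tag=n+" head")
    print("cap",rect(W,(526,75),30,75,130,0),"carton",rect(W,(429,76),50,20,32,17))
s=env.state();z=s["tool_pos"][2]
if 134.2<z<137.8: print(env.job_done())
E
```

```text
t 31.03 p [485.9 233.6 135.7] psi 96.34 q6 -74.3 op 0.633 gf 35.0 F [ 0.3  0.2 -3. ]
dp [-0.0005 -0.0003 -0.0005] turn 0.0004
top head front,back,right,left [(-49.3, 11, 3.7), (-19.1, 11, 26.7), (-30.5, 6, 8.3), (24.2, 6, 1.1)]
cap (array([527.5,  75.7]), np.float64(44.5), array([18.2, 15.1]), array([527.2,  75.6], dtype=float32), 48) carton (array([428.7,  76.5]), np.float64(17.5), array([44.2, 64.4]), array([428.4,  76.1], dtype=float32), 461)
side head front,back,right,left [(-49.1, 11, 3.2), (45.9, 11, 27.2), (-31.0, 21, 4.7), (8.2, 21, 23.2)]
cap (array([527.8,  74.4]), np.float64(3.0), array([17. , 14.8]), array([527.8,  73.3], dtype=float32), 39) carton (array([428.2,  76.2]), np.float64(17.2), array([43.9, 66.6]), array([428.3,  73.2], dtype=float32), 264)
the job is handed in; nothing more can be done
None
```

The job is handed in at about 31 s: both modules are stacked in the dock with fronts aligned, the head is held level about 12 mm above the top module, and the bottle and carton measure unmoved; the swab jar was not re-measured.

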